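Charge a cold tube furnace and shut its end flange

TASK

Load the cold tube furnace: slide the short boat into the open quartz tube first, then the long boat behind it, then the insulating plug with its thick end leading and its steel stub facing out, so that each pushes the last one deeper. Push the plug in until the end of its stub is level with the tube mouth, then swing the hinged end flange shut and let go. Keep both boats level so that their pellets stay in, and leave the vial rack, the jar and the screwdriver alone.

Things in the scene. Friction and masses are not known exactly. Their poses are not given: they have to be found in the camera images.
- furnace: Fixed bench tube furnace: white control base, round white body 190 mm in diameter (its handle's top 298 mm above the bench) with a clear quartz tube sticking out of one end. Origin on the bench straight below the tube mouth; y points out of the tube towards the loader, x to the side, z up. The body's end plate is at y = -0.099.
- tube_mouth (a point): Centre of the tube's open end, 175 mm above the bench, axes as the furnace (inside is -y). Bore level, 36 mm in diameter, 310 mm deep, far end closed. The end lies flush in a flange ring 76 mm in diameter, 14 mm thick: fingers pointing down stop at the mouth plane. At rest in the bore a boat's underside is 15 mm below this point, the plug's axis 3 mm below it.
- door_hinge (a point): Point on the upright hinge axis of the end flange, level with the tube's axis, 62 mm to the furnace's -x side of the tube mouth and 4 mm out (+y); axes as the furnace. The hinge is a little stiff (0.03 N m): the flange stays where it is left and is easily pushed shut with closed fingers on its outer face.
- flange_door (a joint): End flange angle, rad: 0 shut over the mouth, 2.4 fully open; 1.7 to 2.2 at the start. Aluminium disc 76 mm in diameter, 9 mm thick, centred 62 mm from the hinge axis at tube height, a lug on its free edge (tip 114 mm from the axis). At angle a it points from the hinge along (cos a, sin a) in the furnace's x, y; its outer face looks along (-sin a, cos a), 5.5 mm off the axis.
- tray: Shallow dark enamelled tray, fixed, 300 x 150 mm (x by y), rim 14 mm high, floor 3 mm thick, with a cradle of two low rails (top 13 mm above the bench) for the plug near its +x end. The origin is the centre of its underside.
- short_boat: The short boat: open white alumina trough, 75 mm long (y), 20 mm wide (x), 14 mm high, walls 2.5 mm, two grey pellets in it, 28 g, lying level on the tray floor (underside 3 mm above the bench). The origin is the centre of its underside. Either end may lead.
- long_boat: The long boat: the same trough, 105 mm long (y), 20 mm wide (x), 14 mm high, four grey pellets in it, 42 g, lying level on the tray floor. The origin is the centre of its underside. Either end may lead.
- plug: Insulating plug, 70 g, 110 mm long along y, lying in the tray's cradle, axis 25 mm above the bench: cream cylinder 30 mm in diameter, 80 mm long (y from -55 to 25 mm), then a steel stub 12 mm in diameter, 30 mm long (y from 25 to 55 mm). Origin on the axis, midway along the 110 mm. The thick end (-y) enters the tube first. It may roll about y.
- plug_end (a point): Centre of the free end face of the plug's steel stub, 55 mm along +y from the plug's origin. The plug balances about 9 mm from its origin towards the thick end. The stub is its handle: a 22 mm wide grip on it leaves the whole thick part free to enter the tube.
- vial_rack: Bystander: white rack, 70 x 190 x 28 mm, full of small capped vials (46 mm high overall). Origin at the centre of its underside.
- jar: Bystander: brown glass jar, 58 mm in diameter, 75 mm high. Origin at the centre of its underside.
- driver: Bystander: screwdriver with a wooden handle, lying on the bench.
Things that resemble listed ones, but are neither listed nor needed, are in the scene too. Leave any red or turquoise look-alike of the long_boat alone.

How it is judged:
By the outcome, as a careful person would: the job done as asked, in the order asked, and still so for the second after the job is handed in, with the robot touching nothing.
It also fails if it takes over 72 s, if anything falls off the work surface, if the arm or the gripper's body presses on something with over 40 N, if the wrist force passes 120 N, or if a joint passes its speed limit or range.

ROBOT

A 7-joint arm with a two-finger parallel gripper is mounted at the origin on the work surface. World frame = base frame: x ahead of the robot, y to its left, z up, the work surface at z = 0. Lengths are in mm, angles in rad, forces in N, time in s.
With the tool pointing down it reaches from about 400 to 850 mm from the base axis. Payload 10.4 kg.
Tool frame: the origin (TCP) lies at the very end of the fingers, on their centre line; the grasp point (between the pads) lies 19 mm behind it; z points along the fingers, y is the line along which they close (so a half turn about z gives the same grasp; the last joint's range is limited). The gripper opens to 85 mm and grips with 20 to 120 N. Pads are 22 mm wide; open, the fingers measure 114 mm over their backs; the gripper's body (76 mm by 85 mm) begins 54 mm behind the grasp point. The pads swing forward as they close: fully open they stand 13 mm farther back than shut.
Start: joints at [1.205, 0.332, -0.065, 1.46, 0.022, 1.35, -0.088], TCP at [210.1, -588.65, 231.338] pointing down, gripper open.
Joint ranges: [-2.6, 2.6], [-0.5, 2.12], [-1.47, 1.34], [0.16, 2.42], [-1.27, 4.41], [0.06, 2.06], [-2.6, 2.6]. Speed limits (rad/s): [2.22, 2.22, 2.79, 2.79, 3.14, 3.14, 3.14].

INTERFACE

Orientations are given as a 3x3 rotation matrix whose columns are the frame's x, y, z axes.
In Python, from cell import * gives the robot as it stands.
- The arm moves only by the tool send_rows, never from a script. Its argument "plan" is a list of rows, each a list of 3 entries, a list of its own where there are three numbers: the shift along the world's x, y, z each as a share of 500 mm, from -1 to 1, then the turn, a rotation vector about the world's x, y, z each as a share of 30 degrees, from -1 to 1, then the opening, from 0 (shut) to 1 (fully open). A call has 1 to 12 rows; each row is the pose to reach, as a shift and turn from the pose commanded when the call began; what a row does not reach only later rows make up. A row lasts 1/10 s, in which the tool goes at most 50 mm and 8.59 degrees, less where a joint would pass 70% of its speed; a pose out of reach is approached as far as the arm can. A call with a number of a shift or a turn outside -1 to 1 is refused whole. A call with a gripper value outside its range is refused whole. The fingers move at their own pace and stop on an object; the grip force is fixed at half the most. Time passes only in rows, so rows that repeat a pose let the fingers close. It gives the time, the measured TCP pose, the force, the opening and the grip force at its end, in the units of the state.
- state(): the state, without advancing time (a new reading comes with each control period).
- read_camera(name): name is "scene" or "side" or "wrist"; returns a dict with "pixels" (480x640x3 uint8, red, green, blue), "depth" (480x640 float32, mm along the optical axis (not along the pixel's ray), 0 where there is no reading), "K" (3x3 intrinsics, pixels), "distortion" ([k1, k2, p1, p2, k3] as OpenCV has them; the pictures are not rectified), "world_from_camera" (4x4, takes a point from camera to world coordinates). Camera axes: x right, y down, z forward; pixel columns grow to the right and rows downward; lengths in mm; the calibration is good to about 2 mm. A picture is of the moment at which its call begins.
- hand_in(): hands the job in; it is judged then, once.
The state is a dict: "t": time; "joint_positions": joint angles; "joint_velocities": joint speeds; "effort": joint torques, N m; "ee_pos": TCP position; "tool_rot": TCP orientation; "ft_force": force on the tool from outside, world axes, zero at the start; "wrist_torque": the same for the moment, N m; "gripper_width": opening from 0.0 (shut) to 1.0 (fully open); "finger_force": force on a finger pad.
Only numpy, scipy, OpenCV 4.12 (cv2) and the standard library are available. Lean on these libraries where they do the work, as an engineer would, in place of code of your own. Each camera call takes 0.05 s, during which the arm holds its last target. There are 200 camera calls.

## Working session

There is one attempt and no reset: what is moved stays moved. The work goes in short steps, Python scripts to look and compute and a tool call to move; the robot and the scene stay as the last step left them, time stands still between calls to the robot, and variables do not carry over. Pictures are saved under pics/ and viewed, at most 10 in all, crops included, and the job is handed in when it is done.

Besides the shell and the picture viewer there is one more tool, called after "Request:" in YAML: its name, and indented under it one key for each argument. send_rows: Moves the arm, as the interface text tells. Its arguments: {"type":"object","properties":{"plan":{"type":"array","items":{"type":"array"}}},"required":["plan"]}

```bash
ls; mkdir -p pics
cat > h.py <<'E'
from cell import *
import numpy as np, cv2
def cam(n):
    c=read_camera(n); np.savez('pics/%s_%d.npz'%(n,len(__import__('os').listdir('pics'))),**c); return c
def save(c,f,box=None,s=1):
    p=c['pixels'][:,:,::-1]
    if box: x0,y0,x1,y1=box; p=p[y0:y1,x0:x1]
    cv2.imwrite('pics/'+f,cv2.resize(p,None,fx=s,fy=s,interpolation=cv2.INTER_CUBIC))
def ray(c,uv):
    q=cv2.undistortPoints(np.array([[uv]],float),c['K'],np.array(c['distortion'],float))[0,0]
    return np.array([q[0],q[1],1.])
def pt(c,uv,z=None):
    """world point: by depth, or on plane z"""
    T=c['world_from_camera']; r=ray(c,uv)
    if z is None:
        d=c['depth'][int(round(uv[1])),int(round(uv[0]))]; return T[:3,:3]@(r*d)+T[:3,3]
    w=T[:3,:3]@r; return T[:3,3]+w*(z-T[2,3])/w[2]
def cloud(c):
    T=c['world_from_camera'];h,w=c['depth'].shape
    g=np.stack(np.meshgrid(np.arange(w),np.arange(h)),-1).reshape(-1,1,2).astype(float)
    q=cv2.undistortPoints(g,c['K'],np.array(c['distortion'],float))[:,0]
    P=np.c_[q,np.ones(len(q))]*c['depth'].reshape(-1,1)
    W=P@T[:3,:3].T+T[:3,3]; W[c['depth'].ravel()==0]=np.nan
    return W.reshape(h,w,3)
E
python3 - <<'E'
from h import *
for n in("scene","side","wrist"):
    c=cam(n); save(c,n+'0.png'); print(n,c['world_from_camera'].round(2).tolist(),c['K'].round(1).tolist())
s=state();print(s['t'],s['ee_pos'],np.array(s['tool_rot']).round(3).tolist(),s['gripper_width'])
E
```

```text
pics
scene [[-0.71, 0.56, -0.42, 1124.47], [0.7, 0.56, -0.44, 760.3], [-0.01, -0.61, -0.79, 1145.88], [0.0, 0.0, 0.0, 1.0]] [[573.3, 0.0, 314.6], [0.0, 573.3, 236.2], [0.0, 0.0, 1.0]]
side [[-0.91, -0.3, 0.3, 346.92], [-0.42, 0.64, -0.64, 757.48], [-0.01, -0.71, -0.71, 737.87], [0.0, 0.0, 0.0, 1.0]] [[488.0, 0.0, 320.2], [0.0, 488.0, 240.5], [0.0, 0.0, 1.0]]
wrist [[0.34, -0.9, -0.29, 283.58], [-0.94, -0.32, -0.1, -562.03], [-0.0, 0.3, -0.95, 372.05], [0.0, 0.0, 0.0, 1.0]] [[418.9, 0.0, 318.4], [0.0, 418.9, 238.2], [0.0, 0.0, 1.0]]
0.15 [ 210.00273032 -588.35394342  230.70303412] [[0.942, 0.336, -0.0], [0.336, -0.942, 0.001], [-0.0, -0.001, -1.0]] 1.0013514850305116
```

View pics/scene0.png

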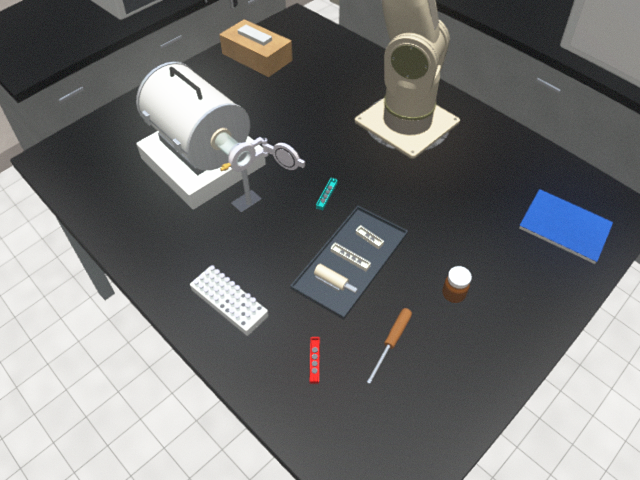

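View pics/side0.png

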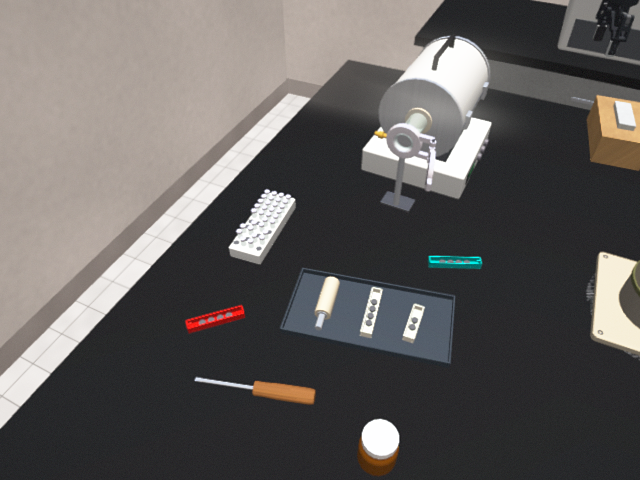

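The scene view shows the furnace mouth at (240,153), the open flange at (288,157), and the tray at about (350,260). In the tray are the short boat (370,237, 2 pellets), the long boat (350,256, 4 pellets) and the plug (333,279, stub to the lower right). The long-boat candidates are white (350,256), red (315,360) and turquoise (327,194). The white one in the tray fits. The side view agrees, with the long boat at (371,311), the short boat at (413,323) and the plug at (326,300).

```bash
cat > m.py <<'E'
from h import *
import glob
def ld(n): return dict(np.load(sorted(glob.glob('pics/%s_*.npz'%n))[-1]))
if __name__=='__main__':
    for n,box in(('scene',(285,200,415,320)),('side',(280,265,460,360))):
        c=ld(n);W=cloud(c);p=c['pixels'].astype(int)
        m=np.zeros(p.shape[:2],np.uint8);x0,y0,x1,y1=box
        m[y0:y1,x0:x1]=(p[y0:y1,x0:x1].min(2)>120)
        m=cv2.morphologyEx(m,cv2.MORPH_CLOSE,np.ones((5,5)))
        k,lab,st,ce=cv2.connectedComponentsWithStats(m)
        for i in range(1,k):
            if st[i,4]<60: continue
            w=W[lab==i];z=np.nanmedian(w[:,2])
            # outline on plane at z top
            cs,_=cv2.findContours((lab==i).astype(np.uint8),0,1)
            o=np.array([pt(c,q[0],17)[:2] for q in cs[0]],np.float32)
            print(n,ce[i].round(1),st[i],'z',np.nanpercentile(w[:,2],[5,50,95]).round(1),'med',np.nanmedian(w,0).round(1),'rect17',[np.round(a,1) for a in cv2.minAreaRect(o)])
        # tray outline by depth not easy; furnace points
    c=ld('scene');W=cloud(c)
    for uv in [(240,153),(235,150),(246,160),(288,157),(262,142),(300,162)]: print('scene',uv,pt(c,uv).round(1))
    c2=ld('side')
    for uv in [(405,141),(405,125),(390,141),(421,145),(432,160),(433,140),(431,185)]: print('side',uv,pt(c2,uv).round(1))
    save(c,'furn_scene.png',(200,110,320,200),4) 
    a=cv2.resize(c['pixels'][115:185,205:315,::-1],None,fx=5,fy=5,interpolation=2); b=cv2.resize(c2['pixels'][110:220,370:455,::-1],None,fx=3,fy=3.2,interpolation=2)
    b=b[:350]; cv2.imwrite('pics/furn.png',np.hstack([a[:350],b[:350,:250]]))
    a=cv2.resize(c['pixels'][200:320,285:415,::-1],None,fx=4,fy=4,interpolation=2); 
    cv2.imwrite('pics/tray.png',a)
E
python3 m.py
```

```text
scene [369.  235.9] [355 225  29  23 284] z [ 0.7  9.9 17.6] med [414.7 217.3   9.9] rect17 [array([421.2, 220.2]), array([30. , 79.3]), np.float64(2.3)]
scene [350.2 255.9] [330 242  41  29 442] z [ 1.3 10.1 17.5] med [494.9 227.1  10.1] rect17 [array([498.8, 229.4]), array([ 30.4, 112.4]), np.float64(9.3)]
scene [332.5 277.9] [314 263  44  30 570] z [ 2.5 33.5 40.2] med [582.9 249.7  33.5] rect17 [array([574.1, 250.3]), array([ 40.6, 117.4]), np.float64(11.2)]
side [326.  299.1] [314 276  26  52 698] z [24.6 35.9 40.2] med [573.3 255.4  35.9] rect17 [array([579.2, 247. ]), array([ 30.4, 120.7]), np.float64(10.4)]
side [370.8 311.9] [359 287  24  51 647] z [ 1.9  8.6 17.4] med [495.3 230.6   8.6] rect17 [array([493.8, 233.3]), array([ 23.5, 116. ]), np.float64(9.5)]
side [413.1 322.5] [402 303  23  40 502] z [ 1.7  7.8 16.9] med [416.9 219.7   7.8] rect17 [array([416.3, 225.5]), array([23.2, 86.6]), np.float64(3.0)]
scene (240, 153) [564.3 -75.6 199.8]
scene (235, 150) [572.2 -82.8 210.2]
scene (246, 160) [546.4 -80.9 160.4]
scene (288, 157) [4.801e+02 2.000e-01 1.796e+02]
scene (262, 142) [497.5 -73.2 192.5]
scene (300, 162) [472.5  34.1 180.9]
side (405, 141) [552.2 -87.5 171.9]
side (405, 125) [555.2 -82.1 212.1]
side (390, 141) [580.9 -76.6 170.4]
side (421, 145) [516.6 -80.6 176.4]
side (432, 160) [474.5   6.2 208.7]
side (433, 140) [492.3 -68.6 202.3]
side (431, 185) [ 494.7 -162.5   21.1]
```

View pics/furn.png

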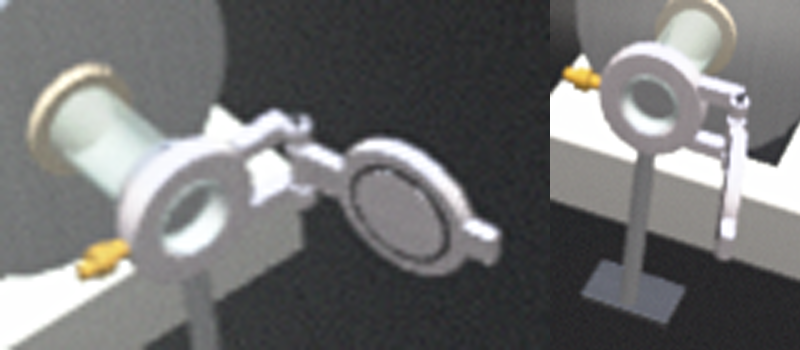

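View pics/tray.png

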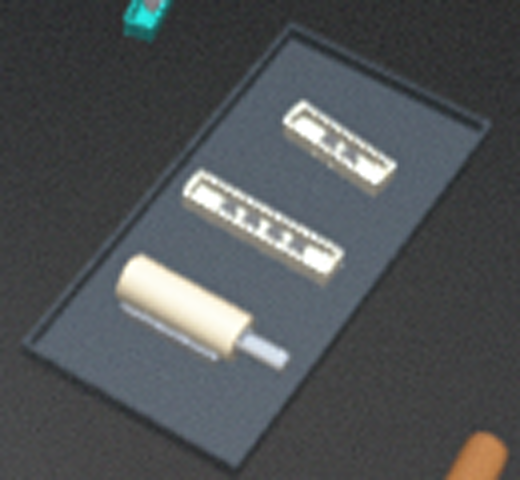

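The furnace crops show a ring facing roughly world +y, with its hinge on the low-x side and the flange open at about 100°. The tray crop confirms the white boats (2 and 4 pellets) and the plug with its stub towards +y, so the thick end already leads. I'll fit the ring plane and the yaw next.

```bash
cat > f.py <<'E'
from m import *
from scipy.optimize import least_squares
def ring(c,ctr,yaw0=0.,rng=45):
    """points on front face near ctr -> yaw, mouth"""
    W=cloud(c).reshape(-1,3); W=W[~np.isnan(W).any(1)]
    d=W-ctr; W=W[(abs(d[:,0])<rng)&(abs(d[:,1])<30)&(abs(d[:,2])<40)]
    def n(t): return np.array([-np.sin(t),np.cos(t),0])
    best=None
    for t in np.radians(np.arange(-25,25.1,.5))+yaw0:
        s=W@n(t); h,e=np.histogram(s,np.arange(s.min(),s.max()+2,1.5)); k=h.argmax()
        if best is None or h[k]>best[0]: best=(h[k],t,e[k]+.75)
    _,t,s0=best
    for _ in range(5):
        P=W[abs(W@n(t)-s0)<4]
        r=least_squares(lambda p:P@n(p[0])-p[1],[t,s0],loss='soft_l1'); t,s0=r.x
    ex=np.array([np.cos(t),np.sin(t),0]); u=P@ex
    hull=cv2.convexHull(np.c_[u,P[:,2]].astype(np.float32))[:,0]
    q=least_squares(lambda p:np.hypot(hull[:,0]-p[0],hull[:,1]-p[1])-38,[np.median(u),175],loss='soft_l1').x
    return len(P),np.degrees(t),(q[0]*ex+s0*n(t)+[0,0,q[1]])
if __name__=='__main__':
    for n in('scene','side'):
        c=ld(n); print(n,ring(c,np.array([555,-80,175.])))
        W=cloud(c).reshape(-1,3); B=W[(W[:,2]>230)&(W[:,1]<-120)&(W[:,0]>380)&(W[:,0]<800)&(W[:,2]<300)]
        print('body',np.nanpercentile(B,[1,99],0).round(),)
E
python3 f.py
```

```text
scene (452, np.float64(-0.9830885134235243), array([554.54696518, -78.08890144, 176.02393301]))
body [[ 477. -424.  231.]
 [ 620. -173.  297.]]
side (776, np.float64(-3.069809728337017), array([552.91409455, -76.18226317, 174.57584921]))
body [[ 471. -420.  231.]
 [ 613. -171.  297.]]
```

Request:
send_rows:
  plan:
    - [[0.28,0.576,0.24],[0,0,1],0.5]
    - [[0.28,0.576,0.24],[0,0,1],0.5]
    - [[0.28,0.576,0.24],[0,0,1],0.5]
    - [[0.28,0.576,0.24],[0,0,1],0.5]
    - [[0.28,0.576,0.24],[0,0,1],0.5]
    - [[0.28,0.576,0.24],[0,0,1],0.5]
    - [[0.28,0.576,0.24],[0,0,1],0.5]
    - [[0.28,0.576,0.24],[0,0,1],0.5]
    - [[0.28,0.576,0.24],[0,0,1],0.5]

```text
t: 1.05
ee_pos: [350.3, -300.4, 351.5]
tool_rot: [[0.646, 0.763, 0.0], [0.763, -0.646, -0.001], [-0.001, 0.001, -1.0]]
ft_force: [-0.6, -0.4, -0.7]
gripper_width: 0.502
finger_force: 0.0
```

Request:
send_rows:
  plan:
    - [[0.2,0.7,0],[0,0,1],0.5]
    - [[0.2,0.7,0],[0,0,1],0.5]
    - [[0.2,0.7,0],[0,0,1],0.5]
    - [[0.2,0.7,0],[0,0,1],0.5]
    - [[0.2,0.7,0],[0,0,1],0.5]
    - [[0.2,0.7,0],[0,0,1],0.5]
    - [[0.2,0.7,0],[0,0,1],0.5]
    - [[0.2,0.7,0],[0,0,1],0.5]
    - [[0.2,0.7,0],[0,0,1],0.5]
    - [[0.2,0.7,0],[0,0,1],0.5]

```text
t: 2.05
ee_pos: [450.2, 47.4, 350.7]
tool_rot: [[0.182, 0.983, -0.001], [0.983, -0.182, 0.0], [-0.0, -0.001, -1.0]]
ft_force: [0.2, -0.2, -0.6]
gripper_width: 0.502
finger_force: 0.0
```

Request:
send_rows:
  plan:
    - [[0.2,0.026,-0.2],[-0.8,0,0.28],0.5]
    - [[0.2,0.026,-0.2],[-0.8,0,0.28],0.5]
    - [[0.2,0.026,-0.2],[-0.8,0,0.28],0.5]
    - [[0.2,0.026,-0.2],[-0.8,0,0.28],0.5]
    - [[0.2,0.026,-0.2],[-0.8,0,0.28],0.5]

```text
t: 2.55
ee_pos: [549.6, 61.7, 247.2]
tool_rot: [[0.034, 0.999, 0.023], [0.914, -0.022, -0.405], [-0.405, 0.035, -0.914]]
ft_force: [0.2, -0.5, 0.9]
gripper_width: 0.502
finger_force: 0.0
```

Run:
```python
from f import *
s=state();print(s['t'],s['ee_pos'].round(1),s['joint_positions'].round(2))
c=cam('wrist');save(c,'w1.png')
print(ring(c,np.array([554,-77,175.])))
```

```text
2.55 [549.6  61.7 247.2] [ 0.3   0.37 -0.91  1.57  0.64  1.59 -0.71]
(6503, np.float64(-2.3927792199978906), array([553.61521789, -76.9638353 , 173.91014738]))
```

View pics/w1.png

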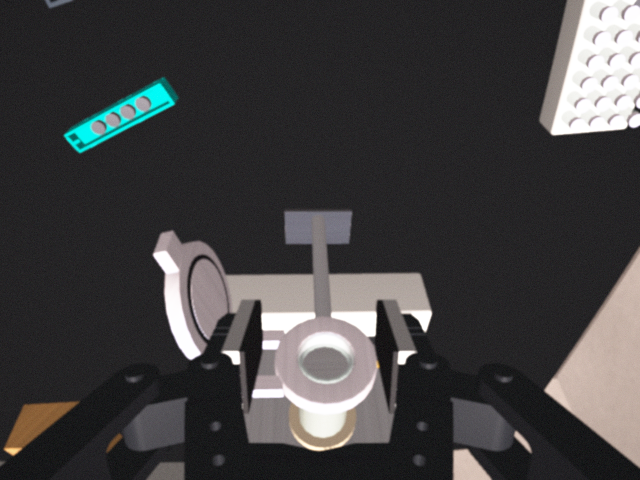

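The wrist picture shows the tube mouth at (326,362) inside the ring and the open flange at (195,300), with the turquoise look-alike far left. The mouth is at (553.6,-77,174.5) with a yaw of about -2.2°. Next is the tray.

Request:
send_rows:
  plan:
    - [[-0.12,0.42,0.0],[0.8,0,-0.28],0.5]
    - [[-0.12,0.42,0.0],[0.8,0,-0.28],0.5]
    - [[-0.12,0.42,0.0],[0.8,0,-0.28],0.5]
    - [[-0.12,0.42,0.0],[0.8,0,-0.28],0.5]
    - [[-0.12,0.42,0.0],[0.8,0,-0.28],0.5]
    - [[-0.12,0.42,0.0],[0.8,0,-0.28],0.5]

```text
t: 3.2
ee_pos: [489.8, 273.2, 254.1]
tool_rot: [[0.18, 0.984, 0.005], [0.984, -0.18, 0.001], [0.002, 0.005, -1.0]]
ft_force: [-0.6, -0.3, 0.6]
gripper_width: 0.499
finger_force: 0.0
```

```bash
cat > b.py <<'E'
from f import *
def tops(c,zt=17.,box=None):
    """light things in the tray: rect of outline points within the height band, plus plane-projected outline"""
    W=cloud(c);p=c['pixels'].astype(int)
    R=(W[...,0]>350)&(W[...,0]<640)&(W[...,1]>160)&(W[...,1]<320)&(W[...,2]>8)&(W[...,2]<50)&(p.min(2)>110)
    m=cv2.morphologyEx(R.astype(np.uint8),cv2.MORPH_OPEN,np.ones((3,3)));m=cv2.morphologyEx(m,cv2.MORPH_CLOSE,np.ones((5,5)))
    k,lab,st,ce=cv2.connectedComponentsWithStats(m)
    for i in range(1,k):
        if st[i,4]<150: continue
        w=W[(lab==i)&R]; top=np.nanpercentile(w[:,2],80)
        t=w[w[:,2]>top-4] if top<24 else w
        print(ce[i].round(0),st[i,4],'top',top.round(1),'rect(3D)',[np.round(a,1) for a in cv2.minAreaRect(t[:,:2].astype(np.float32))],'z5-99',np.nanpercentile(w[:,2],[5,99]).round(1))
E
python3 - <<'E'
from b import *
s=state();print(s['t'],s['ee_pos'].round(1),np.array(s['tool_rot']).round(3).tolist())
c=cam('wrist');save(c,'w2.png');tops(c)
E
```

```text
3.2 [489.8 273.2 254.1] [[0.18, 0.984, 0.005], [0.984, -0.18, 0.001], [0.002, 0.005, -1.0]]
[281. 171.] 741 top 13.4 rect(3D) [array([454.2, 299. ]), array([211.7,   3.3]), np.float64(11.0)] z5-99 [11.5 14.5]
[415. 203.] 3340 top 37.9 rect(3D) [array([575.2, 258.4]), array([ 29.7, 110.6]), np.float64(11.0)] z5-99 [26.1 39.6]
[330. 236.] 1463 top 16.0 rect(3D) [array([495.3, 228.1]), array([ 20. , 105.5]), np.float64(9.3)] z5-99 [ 8.6 17.6]
[253. 257.] 1158 top 16.0 rect(3D) [array([417.1, 220.2]), array([20.4, 75.9]), np.float64(2.7)] z5-99 [ 8.6 17.5]
```

View pics/w2.png

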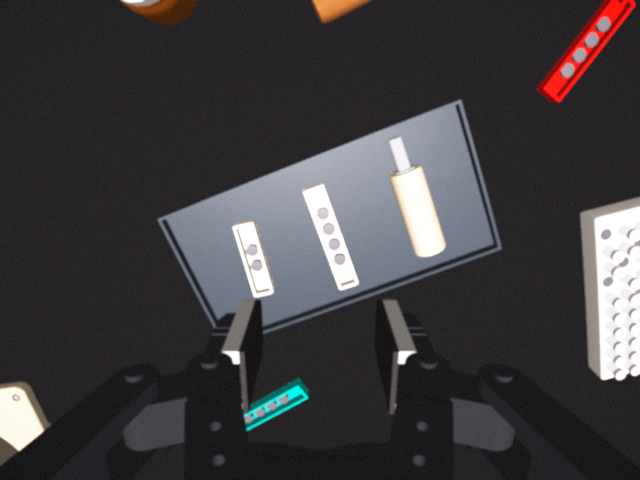

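The tray picture shows the short boat at (253,257), the long boat at (330,236) and the plug at (415,203) with its stub away from the furnace. The red and turquoise look-alikes are outside the tray. The sizes match the text, so I'll go for the short boat's rear (+y) end.

Request:
send_rows:
  plan:
    - [[-0.148,-0.052,-0.38],[0,0,0.437],0.4]
    - [[-0.148,-0.052,-0.38],[0,0,0.437],0.4]
    - [[-0.148,-0.052,-0.38],[0,0,0.437],0.4]
    - [[-0.148,-0.052,-0.38],[0,0,0.437],0.4]
    - [[-0.148,-0.052,-0.38],[0,0,0.437],0.4]
    - [[-0.148,-0.052,-0.38],[0,0,0.437],0.4]
    - [[-0.148,-0.052,-0.38],[0,0,0.437],0.4]

```text
t: 3.95
ee_pos: [418.9, 246.5, 63.8]
tool_rot: [[-0.046, 0.999, 0.004], [0.999, 0.046, 0.001], [0.001, 0.004, -1.0]]
ft_force: [0.4, 0.1, 0.4]
gripper_width: 0.4
finger_force: 0.0
```

Run:
```python
from b import *
c=cam('wrist');tops(c)
s=state();print(s['t'],s['ee_pos'].round(1),np.array(s['tool_rot']).round(4).tolist())
```

```text
[398. 168.] 3206 top 13.4 rect(3D) [array([458.1, 299.7]), array([219.9,   3.7]), np.float64(11.0)] z5-99 [11.5 14.4]
[618. 289.] 7850 top 34.1 rect(3D) [array([566.3, 256.4]), array([ 15.3, 110.4]), np.float64(9.3)] z5-99 [10.9 37.7]
[463. 286.] 5034 top 15.7 rect(3D) [array([493.8, 236.4]), array([20.6, 88.8]), np.float64(9.2)] z5-99 [ 8.6 17.1]
[312. 312.] 3134 top 16.0 rect(3D) [array([416.9, 220.5]), array([20. , 75.9]), np.float64(3.1)] z5-99 [ 8.6 17.2]
[189. 351.] 181 top 13.2 rect(3D) [array([352.3, 197. ]), array([ 3.3, 23.7]), np.float64(11.5)] z5-99 [11.8 14.1]
[595. 397.] 322 top 13.3 rect(3D) [array([584.1, 174.4]), array([54. ,  4.7]), np.float64(11.2)] z5-99 [12. 14.]
4.0 [418.7 246.8  63.8] [[-0.046, 0.9989, 0.004], [0.9989, 0.046, 0.0015], [0.0013, 0.0041, -1.0]]
```

Request:
send_rows:
  plan:
    - [[-0.006,0,-0.06],[0,0,0],0.4]
    - [[-0.006,0,-0.1],[0,0,0],0.4]
    - [[-0.006,0,-0.116],[0,0,0],0.4]
    - [[-0.006,0,-0.116],[0,0,0],0.4]
    - [[-0.006,0,-0.116],[0,0,0],0.1]
    - [[-0.006,0,-0.116],[0,0,0],0.1]
    - [[-0.006,0,-0.116],[0,0,0],0.1]
    - [[-0.006,0,-0.116],[0,0,0],0.1]
    - [[-0.006,0,-0.116],[0,0,0],0.1]
    - [[-0.006,0,-0.116],[0,0,0],0.1]

```text
t: 5.0
ee_pos: [414.3, 247.1, 4.9]
tool_rot: [[-0.048, 0.999, 0.003], [0.999, 0.048, 0.001], [0.001, 0.003, -1.0]]
ft_force: [-0.3, -0.8, 8.3]
gripper_width: 0.22
finger_force: 59.6
```

Request:
send_rows:
  plan:
    - [[0,0,0.02],[0,0,0],0.1]
    - [[0,0,0.06],[0,0,0],0.1]
    - [[0,0,0.11],[0,0,0],0.1]
    - [[0,0,0.16],[0,0,0],0.1]
    - [[0,0,0.21],[0,0,0],0.1]
    - [[0,0,0.26],[0,0,0],0.1]
    - [[0.01,-0.02,0.3],[0,0,0],0.1]
    - [[0.03,-0.06,0.32],[0,0,-0.03],0.1]
    - [[0.06,-0.11,0.323],[0,0,-0.06],0.1]
    - [[0.09,-0.16,0.323],[0,0,-0.1],0.1]
    - [[0.12,-0.21,0.323],[0,0,-0.13],0.1]
    - [[0.15,-0.26,0.323],[0,0,-0.165],0.1]

```text
t: 6.2
ee_pos: [488.7, 115.3, 165.8]
tool_rot: [[0.039, 0.999, 0.001], [0.999, -0.039, -0.0], [-0.0, 0.001, -1.0]]
ft_force: [-0.0, 0.8, -0.4]
gripper_width: 0.213
finger_force: 58.7
```

Request:
send_rows:
  plan:
    - [[0.03,-0.05,0],[0,0,0],0.1]
    - [[0.06,-0.1,0],[0,0,0],0.1]
    - [[0.09,-0.15,0],[0,0,0],0.1]
    - [[0.12,-0.19,0],[0,0,0],0.1]
    - [[0.135,-0.21,0],[0,0,0],0.1]
    - [[0.135,-0.215,0],[0,0,0],0.1]
    - [[0.135,-0.215,0],[0,0,0],0.1]

```text
t: 6.9
ee_pos: [555.2, 9.6, 165.0]
tool_rot: [[0.038, 0.999, -0.0], [0.999, -0.038, 0.001], [0.001, -0.0, -1.0]]
ft_force: [-0.6, -0.1, -0.3]
gripper_width: 0.215
finger_force: 58.7
```

Run:
```python
from b import *
s=state();print(s['t'],s['ee_pos'].round(1),np.array(s['tool_rot']).round(4).tolist(),s['gripper_width'])
c=cam('wrist');save(c,'w3.png'); print(ring(c,np.array([554,-77,175.])))
W=cloud(c);V=W.reshape(-1,3);t=V[(abs(V[:,0]-555)<25)&(V[:,1]>-75)&(V[:,1]<12)&(V[:,2]>171)&(V[:,2]<185)]
print('boat top',len(t),cv2.minAreaRect(t[:,:2].astype(np.float32)) if len(t) else 0, np.nanpercentile(t[:,2],[10,50,95]))
A=np.c_[t[:,1]-t[:,1].mean(),np.ones(len(t))];print('slope',np.linalg.lstsq(A,t[:,2],rcond=None)[0])
```

```text
6.9 [555.2   9.6 165. ] [[0.0378, 0.9993, -0.0002], [0.9993, -0.0378, 0.0007], [0.0007, -0.0002, -1.0]] 0.2152245484112895
(411, np.float64(0.36307736208417246), array([558.23286005, -49.88821815, 202.28769429]))
boat top 1599 ((554.6229858398438, -16.10019302368164), (56.616600036621094, 20.029621124267578), 88.56524658203125) [174.04242478 175.607157   179.28522691]
slope [3.38845038e-02 1.75635745e+02]
```

View pics/w3.png

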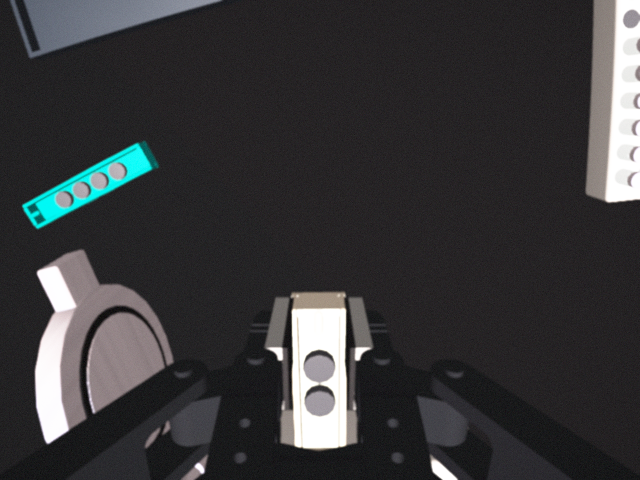

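The wrist picture shows the short boat gripped level, with both pellets at (319,365) and (320,401). I'll align it and insert it.

Request:
send_rows:
  plan:
    - [[0.003,0,0.002],[0,0,0],0.1]
    - [[0.003,0,0.002],[0,0,0],0.1]
    - [[0.002,-0.02,0.002],[0,0,0],0.1]
    - [[0.001,-0.04,0.002],[0,0,0],0.1]
    - [[0.001,-0.06,0.002],[0,0,0],0.1]
    - [[0.0,-0.08,0.002],[0,0,0],0.1]
    - [[-0.001,-0.1,0.002],[0,0,0],0.1]
    - [[-0.002,-0.12,0.002],[0,0,0],0.1]
    - [[-0.0024,-0.143,0.002],[0,0,0],0.1]
    - [[-0.0024,-0.143,0.002],[0,0,0],0.1]

```text
t: 7.95
ee_pos: [554.4, -63.9, 165.8]
tool_rot: [[0.04, 0.999, -0.0], [0.999, -0.04, 0.001], [0.001, -0.0, -1.0]]
ft_force: [0.3, 0.2, -0.4]
gripper_width: 0.212
finger_force: 59.1
```

Request:
send_rows:
  plan:
    - [[0,0,-0.003],[0,0,0],0.1]
    - [[0,0,-0.006],[0,0,0],0.1]
    - [[0,0,-0.008],[0,0,0],0.1]
    - [[0,0,-0.008],[0,0,0],0.1]

```text
t: 8.35
ee_pos: [554.4, -62.6, 161.8]
tool_rot: [[0.038, 0.999, 0.0], [0.999, -0.038, -0.0], [-0.0, 0.0, -1.0]]
ft_force: [-0.5, -0.1, 0.9]
gripper_width: 0.217
finger_force: 59.1
```

Request:
send_rows:
  plan:
    - [[0,0,0],[0,0,0],0.25]
    - [[0,0,0],[0,0,0],0.3]
    - [[0,0,0],[0,0,0],0.35]
    - [[0,0,0],[0,0,0],0.35]
    - [[0.001,0.03,0],[0,0,0],0.35]
    - [[0.002,0.06,0],[0,0,0],0.35]
    - [[0.004,0.09,0.004],[0,0,0],0.35]
    - [[0.004,0.1,0.008],[0,0,0],0.0]
    - [[0.004,0.1,0.008],[0,0,0],0.0]
    - [[0.004,0.1,0.008],[0,0,0],0.0]
    - [[0.004,0.1,0.008],[0,0,0],0.0]

```text
t: 9.45
ee_pos: [556.4, -13.4, 165.7]
tool_rot: [[0.039, 0.999, -0.0], [0.999, -0.039, -0.0], [-0.0, -0.0, -1.0]]
ft_force: [0.3, -0.3, -0.4]
gripper_width: 0.001
finger_force: 0.0
```

Run:
```python
from b import *
s=state();print(s['t'],s['ee_pos'].round(1),s['gripper_width'])
c=cam('side');save(c,'s4.png',(340,80,500,200),5)
```

```text
9.45 [556.4 -13.4 165.7] 0.0013684990612133068
```

View pics/s4.png

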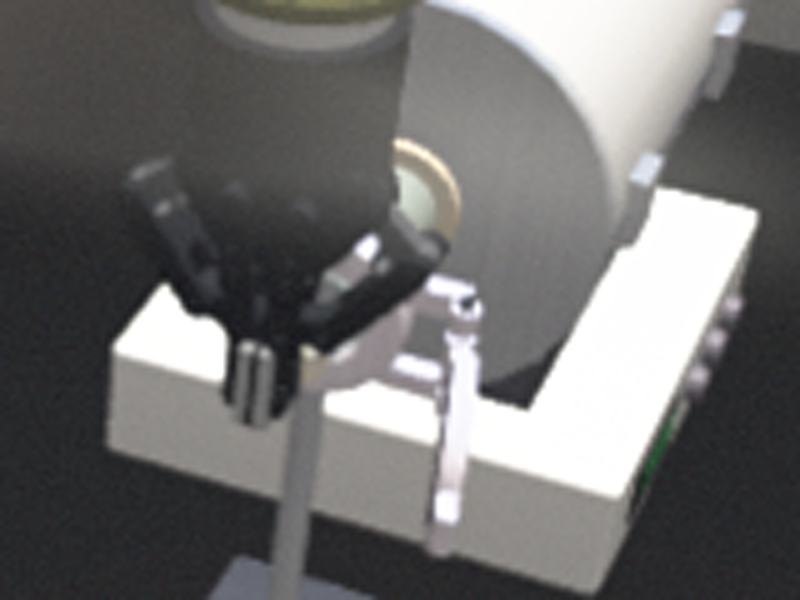

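The arm hides most of the boat in this view. At (310,365) only its rear end shows in the mouth, and the flange is still open at (455,420). I'll push the boat in with the fingers closed.

Request:
send_rows:
  plan:
    - [[0,-0.02,-0.004],[0,0,0],0]
    - [[-0.001,-0.04,-0.004],[0,0,0],0]
    - [[-0.002,-0.05,-0.004],[0,0,0],0]
    - [[-0.002,-0.06,-0.004],[0,0,0],0]
    - [[-0.003,-0.07,-0.004],[0,0,0],0]
    - [[-0.003,-0.08,-0.004],[0,0,0],0]
    - [[-0.004,-0.09,-0.004],[0,0,0],0]
    - [[-0.004,-0.1,-0.004],[0,0,0],0]
    - [[-0.004,-0.104,-0.004],[0,0,0],0]
    - [[-0.004,-0.104,-0.004],[0,0,0],0]

```text
t: 10.5
ee_pos: [554.4, -63.8, 163.9]
tool_rot: [[0.038, 0.999, 0.0], [0.999, -0.038, 0.001], [0.001, -0.0, -1.0]]
ft_force: [-0.3, 3.8, 1.0]
gripper_width: 0.0
finger_force: 0.0
```

Request:
send_rows:
  plan:
    - [[0,0.06,0],[0,0,0],0.4]
    - [[0.005,0.15,0.0],[0,0,0],0.4]
    - [[-0.02,0.25,0.0],[0,0,0.15],0.4]
    - [[-0.04,0.35,0],[0,0,0.383],0.4]
    - [[-0.07,0.45,0],[0,0,0.383],0.4]
    - [[-0.1,0.55,-0.05],[0,0,0.383],0.4]
    - [[-0.135,0.65,-0.12],[0,0,0.383],0.4]
    - [[-0.135,0.662,-0.2],[0,0,0.383],0.4]
    - [[-0.135,0.662,-0.2],[0,0,0.383],0.4]
    - [[-0.135,0.662,-0.2],[0,0,0.383],0.4]

```text
t: 11.5
ee_pos: [485.9, 266.4, 62.6]
tool_rot: [[-0.163, 0.987, -0.003], [0.987, 0.163, -0.001], [-0.0, -0.003, -1.0]]
ft_force: [0.5, 0.5, 0.2]
gripper_width: 0.395
finger_force: 0.0
```

Run:
```python
from b import *
c=cam('wrist');tops(c)
s=state();print(s['t'],s['ee_pos'].round(1),np.array(s['tool_rot']).round(4).tolist())
for n in('scene','side'):
    c=cam(n);print(n,ring(c,np.array([554,-77,175.])))
a=ld('scene')['pixels'][115:185,205:315,::-1];b=ld('side')['pixels'][100:190,370:455,::-1]
cv2.imwrite('pics/f5.png',np.hstack([cv2.resize(a,(440,400),interpolation=2),cv2.resize(b,(360,400),interpolation=2)]))
```

```text
[274. 197.] 3116 top 13.3 rect(3D) [array([457. , 299.4]), array([217.8,   3.7]), np.float64(10.9)] z5-99 [11.6 14.4]
[496. 304.] 8453 top 37.4 rect(3D) [array([573.2, 266.5]), array([30.3, 93.8]), np.float64(9.9)] z5-99 [12.3 39.2]
[620. 255.] 432 top 13.3 rect(3D) [array([635.3, 298. ]), array([ 4.7, 44. ]), np.float64(10.4)] z5-99 [11.7 14. ]
[325. 332.] 4501 top 15.9 rect(3D) [array([495.5, 227.7]), array([ 20. , 106.6]), np.float64(9.4)] z5-99 [ 8.6 17.2]
[ 62. 372.] 316 top 13.2 rect(3D) [array([355.2, 182.4]), array([ 4., 45.]), np.float64(10.5)] z5-99 [11.8 13.8]
11.55 [487.3 265.9  64.1] [[-0.1615, 0.9869, -0.0003], [0.9869, 0.1615, -0.0003], [-0.0003, -0.0003, -1.0]]
scene (469, np.float64(-0.8410803499369206), array([553.13392241, -77.92355078, 176.4903141 ]))Traceback (most recent call last):
  File "<stdin>", line 5, in <module>
  File "f.py", line 10, in ring
    s=W@n(t); h,e=np.histogram(s,np.arange(s.min(),s.max()+2,1.5)); k=h.argmax()
                                           ~~~~~^^
    return umr_minimum(a, axis, None, out, keepdims, initial, where)
ValueError: zero-size array to reduction operation minimum which has no identity
```

Request:
send_rows:
  plan:
    - [[0.003,0.006,-0.06],[0,0,0],0.4]
    - [[0.003,0.006,-0.1],[0,0,0],0.4]
    - [[0.003,0.006,-0.118],[0,0,0],0.4]
    - [[0.003,0.006,-0.118],[0,0,0],0.4]
    - [[0.003,0.006,-0.118],[0,0,0],0.1]
    - [[0.003,0.006,-0.118],[0,0,0],0.1]
    - [[0.003,0.006,-0.118],[0,0,0],0.1]
    - [[0.003,0.006,-0.118],[0,0,0],0.1]
    - [[0.003,0.006,-0.118],[0,0,0],0.1]

```text
t: 12.55
ee_pos: [489.5, 269.6, 6.5]
tool_rot: [[-0.161, 0.987, 0.002], [0.987, 0.161, 0.0], [0.0, 0.003, -1.0]]
ft_force: [-0.7, -1.6, 8.0]
gripper_width: 0.213
finger_force: 60.1
```

Run:
```python
from b import *
s=state();print(s['ee_pos'].round(1),s['gripper_width'])
c=cam('scene');V=cloud(c).reshape(-1,3)
n=(abs(V[:,0]-554)<20)&(V[:,1]>-73)&(V[:,1]<-40)&(V[:,2]>150)&(V[:,2]<190)
print('in front of mouth',n.sum(), V[n].round(0)[:8].tolist())
# boat estimate in grip: distance along
```

```text
[489.5 269.6   6.5] 0.21268137378026258
in front of mouth 3 [[537.0, -72.0, 167.0], [557.0, -73.0, 177.0], [539.0, -72.0, 151.0]]
```

Request:
send_rows:
  plan:
    - [[0,0,0.02],[0,0,0],0.1]
    - [[0,0,0.06],[0,0,0],0.1]
    - [[0,0,0.11],[0,0,0],0.1]
    - [[0,0,0.16],[0,0,0],0.1]
    - [[0,0,0.21],[0,0,0],0.1]
    - [[0,0,0.26],[0,0,0],0.1]
    - [[0.01,-0.02,0.3],[0,0,0],0.1]
    - [[0.02,-0.05,0.32],[0,0,-0.1],0.1]
    - [[0.03,-0.1,0.321],[0,0,-0.2],0.1]
    - [[0.05,-0.15,0.321],[0,0,-0.3],0.1]
    - [[0.07,-0.2,0.321],[0,0,-0.383],0.1]
    - [[0.09,-0.25,0.321],[0,0,-0.383],0.1]

```text
t: 13.8
ee_pos: [533.7, 143.6, 166.5]
tool_rot: [[0.039, 0.999, 0.001], [0.999, -0.039, -0.0], [-0.0, 0.001, -1.0]]
ft_force: [0.6, -0.2, -0.5]
gripper_width: 0.21
finger_force: 59.2
```

Request:
send_rows:
  plan:
    - [[0.015,-0.05,0],[0,0,0],0.1]
    - [[0.03,-0.1,0],[0,0,0],0.1]
    - [[0.04,-0.15,0],[0,0,0],0.1]
    - [[0.047,-0.19,0],[0,0,0],0.1]
    - [[0.049,-0.215,0],[0,0,0],0.1]
    - [[0.049,-0.223,0],[0,0,0],0.1]
    - [[0.049,-0.223,0],[0,0,0],0.1]
    - [[0.049,-0.223,0],[0,0,0],0.1]

```text
t: 14.6
ee_pos: [557.7, 34.2, 165.6]
tool_rot: [[0.037, 0.999, 0.0], [0.999, -0.037, 0.0], [0.0, 0.0, -1.0]]
ft_force: [-0.2, 0.3, -0.7]
gripper_width: 0.21
finger_force: 59.2
```

```bash
cat > g.py <<'E'
from b import *
s=state();print(s['t'],s['ee_pos'].round(1),np.array(s['tool_rot']).round(4).tolist(),s['gripper_width'])
c=cam('wrist');e=s['ee_pos']
V=cloud(c).reshape(-1,3);t=V[(abs(V[:,0]-e[0])<25)&(V[:,1]>-75)&(V[:,1]<e[1]+5)&(V[:,2]>171)&(V[:,2]<205)]
print('top',len(t),cv2.minAreaRect(t[:,:2].astype(np.float32)), np.nanpercentile(t[:,2],[10,50,95]))
for a in np.arange(t[:,1].min(),t[:,1].max(),12):
    q=t[(t[:,1]>=a)&(t[:,1]<a+12)]; print(a.round(),len(q),'z max',np.percentile(q[:,2],92).round(1),'x mid',((np.percentile(q[:,0],1)+np.percentile(q[:,0],99))/2).round(1),'bore x',(553.6+.038*(a+6+77)).round(1))
E
python3 g.py
```

```text
14.6 [557.7  34.2 165.6] [[0.0368, 0.9993, 0.0003], [0.9993, -0.0368, 0.0004], [0.0004, 0.0003, -1.0]] 0.20976642534383524
top 2628 ((556.4130859375, 9.882436752319336), (60.00357437133789, 22.169157028198242), 86.27587127685547) [174.0907367  175.34321227 202.29020162]
-21.0 209 z max 175.5 x mid 555.7 bore x 556.0
-9.0 336 z max 175.4 x mid 556.1 bore x 556.4
3.0 367 z max 175.6 x mid 556.7 bore x 556.9
15.0 532 z max 201.9 x mid 557.5 bore x 557.3
27.0 1184 z max 202.4 x mid 557.9 bore x 557.8
```

Request:
send_rows:
  plan:
    - [[0,-0.01,0.004],[0,0,0],0.1]
    - [[-0.001,-0.03,0.004],[0,0,0],0.1]
    - [[-0.002,-0.05,0.004],[0,0,0],0.1]
    - [[-0.003,-0.07,0.004],[0,0,0],0.1]
    - [[-0.003,-0.09,0.004],[0,0,0],0.1]
    - [[-0.004,-0.11,0.003],[0,0,0],0.1]
    - [[-0.005,-0.13,0.002],[0,0,0],0.1]
    - [[-0.006,-0.15,0.001],[0,0,0],0.1]
    - [[-0.006,-0.17,0],[0,0,0],0.1]
    - [[-0.007,-0.19,0],[0,0,0],0.1]
    - [[-0.007,-0.196,0],[0,0,0],0.1]
    - [[-0.007,-0.196,0],[0,0,0],0.1]

```text
t: 15.85
ee_pos: [554.3, -63.9, 165.3]
tool_rot: [[0.037, 0.999, -0.0], [0.999, -0.037, 0.002], [0.002, -0.0, -1.0]]
ft_force: [0.2, 5.6, -0.7]
gripper_width: 0.219
finger_force: 59.2
```

Request:
send_rows:
  plan:
    - [[0,0,-0.004],[0,0,0],0.1]
    - [[0,0,-0.004],[0,0,0],0.1]
    - [[0,0,-0.004],[0,0,0],0.25]
    - [[0,0,-0.004],[0,0,0],0.3]
    - [[0,0,-0.004],[0,0,0],0.35]
    - [[0,0,-0.004],[0,0,0],0.35]
    - [[0.001,0.03,-0.004],[0,0,0],0.35]
    - [[0.002,0.06,-0.004],[0,0,0],0.35]
    - [[0.004,0.1,-0.002],[0,0,0],0.35]
    - [[0.004,0.1,-0.002],[0,0,0],0.0]
    - [[0.004,0.1,-0.002],[0,0,0],0.0]
    - [[0.004,0.1,-0.002],[0,0,0],0.0]

```text
t: 17.05
ee_pos: [556.4, -15.5, 164.2]
tool_rot: [[0.039, 0.999, -0.0], [0.999, -0.039, -0.0], [-0.0, -0.0, -1.0]]
ft_force: [-0.0, 0.7, -0.1]
gripper_width: -0.001
finger_force: 0.0
```

Request:
send_rows:
  plan:
    - [[-0.001,-0.02,0],[0,0,0],0]
    - [[-0.001,-0.04,0],[0,0,0],0]
    - [[-0.002,-0.05,0],[0,0,0],0]
    - [[-0.002,-0.06,0],[0,0,0],0]
    - [[-0.003,-0.07,0],[0,0,0],0]
    - [[-0.003,-0.08,0],[0,0,0],0]
    - [[-0.004,-0.09,0],[0,0,0],0]
    - [[-0.004,-0.1,0],[0,0,0],0]
    - [[-0.004,-0.104,0],[0,0,0],0]
    - [[-0.004,-0.104,0],[0,0,0],0]

```text
t: 18.05
ee_pos: [554.3, -63.7, 164.4]
tool_rot: [[0.035, 0.999, -0.0], [0.999, -0.035, 0.004], [0.004, -0.0, -1.0]]
ft_force: [-0.2, 11.5, 0.4]
gripper_width: 0.004
finger_force: 0.0
```

Request:
send_rows:
  plan:
    - [[0.001,0.04,0],[0,0,0],0.0]
    - [[0.004,0.12,0],[0,0,0],0.2]
    - [[0.01,0.22,0.0],[0,0,0.15],0.4]
    - [[0.015,0.32,0],[0,0,0.3],0.4]
    - [[0.02,0.42,0],[0,0,0.43],0.4]
    - [[0.025,0.52,0],[0,0,0.43],0.4]
    - [[0.025,0.62,-0.06],[0,0,0.43],0.4]
    - [[0.025,0.7,-0.12],[0,0,0.43],0.4]
    - [[0.025,0.736,-0.18],[0,0,0.43],0.4]
    - [[0.025,0.736,-0.18],[0,0,0.43],0.4]
    - [[0.025,0.736,-0.18],[0,0,0.43],0.4]

```text
t: 19.15
ee_pos: [566.6, 300.9, 73.8]
tool_rot: [[-0.187, 0.982, -0.001], [0.982, 0.187, -0.0], [-0.0, -0.001, -1.0]]
ft_force: [0.1, -0.8, -0.1]
gripper_width: 0.399
finger_force: 0.0
```

Run:
```python
from b import *
s=state();print(s['t'],s['ee_pos'].round(1),np.array(s['tool_rot']).round(4).tolist())
c=cam('wrist');W=cloud(c);p=c['pixels'].astype(int);V=W.reshape(-1,3);P=p.reshape(-1,3)
m=(V[:,0]>535)&(V[:,0]<615)&(V[:,1]>180)&(V[:,1]<318)&(V[:,2]>17)&(V[:,2]<50)&(P.max(1)>90)
t=V[m]; print(m.sum(),[np.round(a,1) for a in cv2.minAreaRect(t[:,:2].astype(np.float32))])
d=np.array([-.187,.982]);
for a in np.arange(t[:,1].min(),t[:,1].max(),10):
    q=t[(t[:,1]>=a)&(t[:,1]<a+10)];print(a.round(),len(q),np.percentile(q[:,0],[1,99]).round(1),np.percentile(q[:,0],[1,99]).mean().round(1),'ztop',np.percentile(q[:,2],97).round(1))
c=cam('scene');V=cloud(c).reshape(-1,3)
n=(abs(V[:,0]-554)<20)&(V[:,1]>-73)&(V[:,1]<-40)&(V[:,2]>150)&(V[:,2]<190)
print('in front of mouth',n.sum())
```

```text
19.15 [566.6 300.9  73.8] [[-0.1868, 0.9824, -0.0012], [0.9824, 0.1868, -0.0004], [-0.0002, -0.0013, -1.0]]
9370 [array([575.3, 257.9]), array([ 30.4, 111.1]), np.float64(11.0)]
202.0 573 [569.9 599.3] 584.6 ztop 38.9
212.0 804 [568.1 598.5] 583.3 ztop 39.1
222.0 829 [566.1 596.1] 581.1 ztop 39.0
232.0 885 [564.5 594.2] 579.3 ztop 39.0
242.0 937 [562.1 592.5] 577.3 ztop 39.0
252.0 981 [560.6 590.5] 575.5 ztop 39.1
262.0 1014 [558.3 588.2] 573.2 ztop 38.9
272.0 1308 [557.  586.6] 571.8 ztop 38.8
282.0 959 [562.8 584.6] 573.7 ztop 37.2
292.0 462 [561.4 573.7] 567.5 ztop 30.4
302.0 581 [559.6 571.6] 565.6 ztop 30.4
312.0 37 [566.3 570.6] 568.4 ztop 29.1
in front of mouth 1
```

Request:
send_rows:
  plan:
    - [[0,0,-0.07],[0,0,0.01],0.4]
    - [[0,0,-0.12],[0,0,0.01],0.4]
    - [[0,0,-0.135],[0,0,0.01],0.4]
    - [[0,0,-0.135],[0,0,0.01],0.4]
    - [[0,0,-0.135],[0,0,0.01],0.0]
    - [[0,0,-0.135],[0,0,0.01],0.0]
    - [[0,0,-0.135],[0,0,0.01],0.0]
    - [[0,0,-0.135],[0,0,0.01],0.0]
    - [[0,0,-0.135],[0,0,0.01],0.0]
    - [[0,0,-0.135],[0,0,0.01],0.0]

```text
t: 20.25
ee_pos: [567.4, 301.3, 7.7]
tool_rot: [[-0.191, 0.982, 0.001], [0.982, 0.191, 0.001], [0.0, 0.002, -1.0]]
ft_force: [0.3, 0.2, 6.6]
gripper_width: 0.115
finger_force: 58.7
```

Request:
send_rows:
  plan:
    - [[0,0,0.02],[0,0,0],0]
    - [[0,0,0.06],[0,0,0],0]
    - [[0,0,0.11],[0,0,0],0]
    - [[0,0,0.16],[0,0,0],0]
    - [[0,0,0.21],[0,0,0],0]
    - [[0,0,0.26],[0,0,0],0]
    - [[0,-0.02,0.29],[0,0,0],0]
    - [[0,-0.06,0.299],[0,0,-0.1],0]
    - [[-0.01,-0.11,0.299],[0,0,-0.2],0]
    - [[-0.01,-0.16,0.299],[0,0,-0.3],0]
    - [[-0.015,-0.22,0.299],[0,0,-0.44],0]
    - [[-0.019,-0.28,0.299],[0,0,-0.44],0]

```text
t: 21.45
ee_pos: [557.0, 159.1, 156.8]
tool_rot: [[0.041, 0.999, 0.0], [0.999, -0.041, -0.0], [-0.0, 0.0, -1.0]]
ft_force: [0.9, -0.2, -0.9]
gripper_width: 0.113
finger_force: 58.4
```

Request:
send_rows:
  plan:
    - [[0,-0.06,0],[0,0,0],0]
    - [[0,-0.12,0],[0,0,0],0]
    - [[0,-0.17,0],[0,0,0],0]
    - [[0,-0.21,0],[0,0,0],0]
    - [[0,-0.232,0],[0,0,0],0]
    - [[0,-0.24,0],[0,0,0],0]
    - [[0,-0.24,0],[0,0,0],0]
    - [[0,-0.24,0],[0,0,0],0]

```text
t: 22.25
ee_pos: [557.2, 42.1, 156.5]
tool_rot: [[0.037, 0.999, 0.0], [0.999, -0.037, 0.001], [0.001, 0.0, -1.0]]
ft_force: [-0.2, -0.1, -1.7]
gripper_width: 0.114
finger_force: 58.4
```

```bash
python3 g.py
python3 - <<'E'
from m import *
for n in('scene','side'):
    c=cam(n);V=cloud(c).reshape(-1,3)
    t=V[(abs(V[:,0]-556)<22)&(V[:,1]>-66)&(V[:,1]<10)&(V[:,2]>150)&(V[:,2]<200)]
    for a in (-60,-45,-30,-15,0):
        q=t[(t[:,1]>=a)&(t[:,1]<a+15)]
        if len(q)>5: print(n,a,len(q),'ztop',np.percentile(q[:,2],95).round(1),np.percentile(q[:,0],[2,98]).round(1))
E
```

```text
22.25 [557.2  42.1 156.5] [[0.0368, 0.9993, 0.0001], [0.9993, -0.0368, 0.0006], [0.0006, 0.0001, -1.0]] 0.11444378597520494
top 5220 ((557.0426025390625, 27.493696212768555), (39.73969268798828, 17.024887084960938), 87.54344940185547) [175.93005399 184.08815632 201.94722139]
7.0 1182 z max 186.3 x mid 556.3 bore x 557.0
19.0 1652 z max 185.9 x mid 556.7 bore x 557.5
31.0 1800 z max 202.6 x mid 557.3 bore x 557.9
43.0 586 z max 201.6 x mid 557.6 bore x 558.4
scene -60 45 ztop 188.4 [546.  569.9]
scene -45 56 ztop 188.4 [546.1 569.9]
scene -30 11 ztop 188.3 [556.9 568.6]
scene -15 9 ztop 188.4 [557.6 562.6]
scene 0 9 ztop 189.4 [561.1 568. ]
side -45 25 ztop 184.9 [540.2 548.7]
side -30 30 ztop 186.3 [540.7 550.5]
side -15 15 ztop 184.8 [541.6 548.1]
```

Request:
send_rows:
  plan:
    - [[0.0014,0,0.0044],[0,0,0],0]
    - [[0.001,-0.02,0.0044],[0,0,0],0]
    - [[0.0,-0.04,0.0044],[0,0,0],0]
    - [[-0.001,-0.06,0.0044],[0,0,0],0]
    - [[-0.002,-0.08,0.0044],[0,0,0],0]
    - [[-0.003,-0.1,0.0044],[0,0,0],0]

```text
t: 23.0
ee_pos: [555.9, -10.3, 158.5]
tool_rot: [[0.039, 0.999, 0.0], [0.999, -0.039, 0.0], [0.0, 0.0, -1.0]]
ft_force: [1.5, 0.6, -0.2]
gripper_width: 0.12
finger_force: 58.4
```

Request:
send_rows:
  plan:
    - [[-0.001,-0.02,0],[0,0,0],0]
    - [[-0.002,-0.04,0],[0,0,0],0]
    - [[-0.003,-0.06,0],[0,0,0],0]
    - [[-0.003,-0.08,-0.001],[0,0,0],0]
    - [[-0.004,-0.1,-0.002],[0,0,0],0]
    - [[-0.004,-0.111,-0.002],[0,0,0],0]
    - [[-0.004,-0.111,-0.002],[0,0,0],0]

```text
t: 23.7
ee_pos: [553.7, -63.7, 157.4]
tool_rot: [[0.038, 0.999, -0.0], [0.999, -0.038, 0.002], [0.002, -0.0, -1.0]]
ft_force: [-0.2, 3.7, -1.4]
gripper_width: 0.117
finger_force: 58.5
```

Request:
send_rows:
  plan:
    - [[0,0,-0.002],[0,0,0],0]
    - [[0,0,-0.002],[0,0,0],0.15]
    - [[0,0,-0.002],[0,0,0],0.25]
    - [[0,0,-0.002],[0,0,0],0.3]
    - [[0,0,-0.002],[0,0,0],0.3]
    - [[0.001,0.03,-0.002],[0,0,0],0.3]
    - [[0.002,0.06,0],[0,0,0],0.3]
    - [[0.004,0.1,0.004],[0,0,0],0.3]
    - [[0.004,0.1,0.006],[0,0,0],0.0]
    - [[0.004,0.1,0.006],[0,0,0],0.0]
    - [[0.004,0.1,0.006],[0,0,0],0.0]

```text
t: 24.8
ee_pos: [555.9, -15.2, 160.4]
tool_rot: [[0.039, 0.999, -0.0], [0.999, -0.039, -0.001], [-0.001, -0.0, -1.0]]
ft_force: [-0.4, -0.6, 0.1]
gripper_width: -0.0
finger_force: 0.0
```

Request:
send_rows:
  plan:
    - [[-0.001,-0.02,0],[0,0,0],0]
    - [[-0.001,-0.04,0],[0,0,0],0]
    - [[-0.002,-0.05,0],[0,0,0],0]
    - [[-0.002,-0.06,0],[0,0,0],0]
    - [[-0.003,-0.07,0],[0,0,0],0]
    - [[-0.003,-0.08,0],[0,0,0],0]
    - [[-0.004,-0.09,0],[0,0,0],0]
    - [[-0.004,-0.096,0],[0,0,0],0]
    - [[-0.004,-0.1,0],[0,0,0],0]
    - [[-0.004,-0.1,0],[0,0,0],0]

```text
t: 25.8
ee_pos: [553.9, -63.7, 160.5]
tool_rot: [[0.037, 0.999, 0.0], [0.999, -0.037, 0.001], [0.001, -0.0, -1.0]]
ft_force: [-0.5, 3.3, -0.2]
gripper_width: -0.001
finger_force: 0.0
```

Request:
send_rows:
  plan:
    - [[0,-0.003,0],[0,0,0],0]
    - [[0,-0.006,0],[0,0,0],0]
    - [[0,-0.008,0],[0,0,0],0]
    - [[0,-0.008,0],[0,0,0],0]

```text
t: 26.2
ee_pos: [553.8, -63.7, 160.6]
tool_rot: [[0.034, 0.999, -0.0], [0.999, -0.034, 0.005], [0.005, -0.0, -1.0]]
ft_force: [-1.0, 16.9, 0.3]
gripper_width: 0.001
finger_force: 0.0
```

Contact is firm at 17 N, with the fingers against the ring. I'll back off and check how far out the stub stands and where the flange is.

Request:
send_rows:
  plan:
    - [[0,0.06,0],[0,0,0],0]
    - [[0,0.16,0.06],[-0.2,0,0],0]
    - [[0,0.24,0.12],[-0.5,0,0],0]
    - [[0,0.26,0.18],[-0.8,0,0],0]
    - [[0,0.26,0.18],[-0.8,0,0],0]
    - [[0,0.26,0.18],[-0.8,0,0],0]

```text
t: 26.8
ee_pos: [553.8, 64.8, 250.8]
tool_rot: [[0.033, 0.999, 0.003], [0.913, -0.029, -0.407], [-0.406, 0.016, -0.914]]
ft_force: [-0.1, -0.9, -0.7]
gripper_width: 0.0
finger_force: 0.0
```

Run:
```python
from f import *
s=state();print(s['t'],s['ee_pos'].round(1),s['tool_rot'].round(3).tolist())
c=cam('wrist')
n,t,M=ring(c,np.array([554,-77,175.]));print(n,t,M)
W=cloud(c);th=np.radians(t);ex=np.array([np.cos(th),np.sin(th),0]);ey=np.array([-np.sin(th),np.cos(th),0])
L=W-M;lx=L@ex;ly=L@ey;lz=L[...,2]
q=(np.hypot(lx,lz+3)<5);print('stub end y: ',np.percentile(ly[q],[5,25,50,75,95]).round(1),q.sum())
r=np.hypot(lx,lz);q=(r>23)&(r<35)&(abs(ly)<10);print('ring y',np.percentile(ly[q],[5,50,95]).round(1))
# door
q=(lx>-140)&(lx<-50)&(ly>25)&(ly<130)&(abs(lz)<40);D=np.c_[lx[q],ly[q]]
print('door pts',len(D),np.percentile(D,[1,99],0).round(1)); f=cv2.fitLine(D.astype(np.float32),cv2.DIST_HUBER,0,.01,.01).ravel();print(f.round(3),np.degrees(np.arctan2(f[1],f[0])))
save(c,'w6.png',(140,200,440,440),2.5)
```

```text
26.8 [553.8  64.8 250.8] [[0.033, 0.999, 0.003], [0.913, -0.029, -0.407], [-0.406, 0.016, -0.914]]
467 -2.584736273873872 [554.71345923 -77.46921663 170.84771124]Traceback (most recent call last):
  File "<stdin>", line 7, in <module>
    return _quantile_unchecked(
        a, q, axis, out, overwrite_input, method, keepdims, weights)
    return _ureduce(a,
                    func=_quantile_ureduce_func,
    ...<5 lines>...
                    overwrite_input=overwrite_input,
                    method=method)
    r = func(a, **kwargs)
    result = _quantile(arr,
                       quantiles=q,
    ...<2 lines>...
                       out=out,
                       weights=wgt)
    slices_having_nans = np.isnan(arr[-1, ...])
                                  ~~~^^^^^^^^^
IndexError: index -1 is out of bounds for axis 0 with size 0
```

Request:
send_rows:
  plan:
    - [[0,0,0],[0,0,0],0.6]
    - [[0,0,0],[0,0,0],0.6]
    - [[0,0,0],[0,0,0],0.6]
    - [[0,0,0],[0,0,0],0.6]

```text
t: 27.25
ee_pos: [554.0, 60.1, 250.4]
tool_rot: [[0.04, 0.999, -0.001], [0.913, -0.037, -0.407], [-0.406, 0.016, -0.914]]
ft_force: [0.5, 0.3, -0.2]
gripper_width: 0.601
finger_force: 0.0
```

```bash
cat > v.py <<'E'
from f import *
s=state();print(s['t'],s['ee_pos'].round(1),s['gripper_width'])
c=cam('wrist');save(c,'w6.png',(140,200,440,440),2.5)
n,t,M=ring(c,np.array([554,-77,175.]));print(n,t,M)
W=cloud(c);th=np.radians(t);ex=np.array([np.cos(th),np.sin(th),0]);ey=np.array([-np.sin(th),np.cos(th),0])
L=W-M;lx=L@ex;ly=L@ey;lz=L[...,2]
q=(np.hypot(lx,lz+3)<5);print('stub',q.sum(),np.nanpercentile(ly[q],[5,25,50,75,95]).round(1) if q.sum() else '')
r=np.hypot(lx,lz);q=(r>23)&(r<35)&(abs(ly)<10);print('ring',q.sum(),np.nanpercentile(ly[q],[5,50,95]).round(1) if q.sum() else '')
q=(lx>-140)&(lx<-50)&(ly>25)&(ly<130)&(abs(lz)<40);D=np.c_[lx[q],ly[q]]
print('door',len(D))
if len(D)>20:
    f=cv2.fitLine(D.astype(np.float32),cv2.DIST_HUBER,0,.01,.01).ravel();print(np.percentile(D,[1,99],0).round(1),f.round(3),np.degrees(np.arctan2(f[1],f[0])))
E
python3 v.py
```

```text
27.25 [554.   60.1 250.4] 0.6010455078036112
6714 -2.444514787030808 [554.54223581 -76.99355935 173.92771916]
stub 119 [1.6 2.3 2.7 3.1 3.6]
ring 3473 [-0.9  0.2  1.2]
door 5896
[[-94.4  43.1]
 [-68.3 114.9]] [  0.296  -0.955 -78.793  80.426] -72.76983
```

View pics/w6.png

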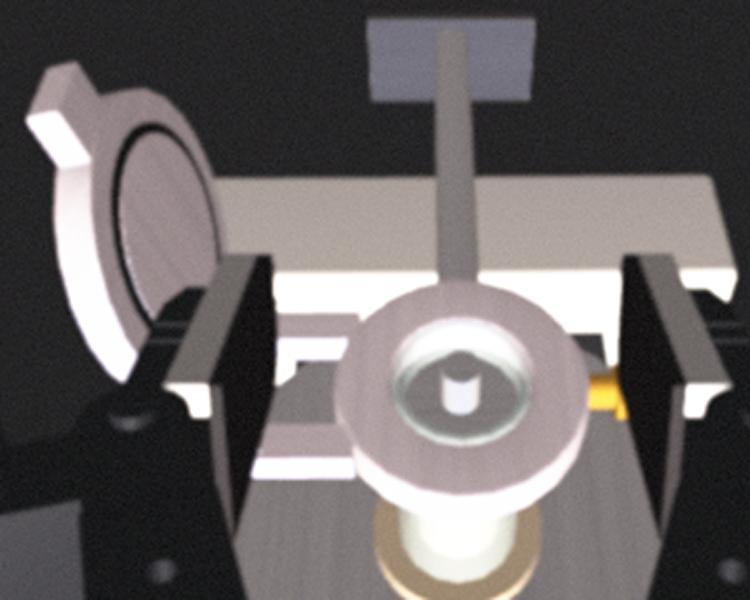

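The wrist picture shows the stub end at (460,390), centred in the mouth but standing 2.7 mm proud. The upright fingers stop on the ring before the pads reach the mouth plane. I'll push it flush with the tool tilted 24° so the tips lead.

Request:
send_rows:
  plan:
    - [[0,-0.04,-0.06],[0,0,0],0]
    - [[0,-0.08,-0.12],[0,0,0],0]
    - [[0,-0.14,-0.171],[0,0,0],0]
    - [[0,-0.2,-0.171],[0,0,0],0]
    - [[0,-0.23,-0.171],[0,0,0],0]
    - [[0,-0.242,-0.171],[0,0,0],0]
    - [[0,-0.246,-0.171],[0,0,0],0]
    - [[0,-0.25,-0.171],[0,0,0],0]
    - [[0,-0.253,-0.171],[0,0,0],0]
    - [[0,-0.253,-0.171],[0,0,0],0]

```text
t: 28.3
ee_pos: [554.0, -64.4, 165.2]
tool_rot: [[0.038, 0.999, 0.001], [0.913, -0.034, -0.407], [-0.406, 0.016, -0.914]]
ft_force: [0.1, 0.3, -0.2]
gripper_width: 0.001
finger_force: 0.0
```

Request:
send_rows:
  plan:
    - [[0,-0.002,0],[0,0,0],0]
    - [[0,-0.004,0],[0,0,0],0]
    - [[0,-0.006,0],[0,0,0],0]
    - [[0,-0.006,0],[0,0,0],0]
    - [[0,-0.006,0],[0,0,0],0]

```text
t: 28.8
ee_pos: [553.9, -68.1, 165.0]
tool_rot: [[0.038, 0.999, 0.0], [0.913, -0.035, -0.407], [-0.406, 0.016, -0.914]]
ft_force: [0.9, 1.0, 0.2]
gripper_width: -0.003
finger_force: 0.4
```

Request:
send_rows:
  plan:
    - [[0,0.06,0],[0,0,0],0]
    - [[0,0.14,0.06],[0,0,0],0.2]
    - [[0,0.22,0.12],[0,0,0],0.6]
    - [[0,0.26,0.17],[0,0,0],0.6]
    - [[0,0.26,0.17],[0,0,0],0.6]
    - [[0,0.26,0.17],[0,0,0],0.6]

```text
t: 29.4
ee_pos: [554.0, 61.9, 250.0]
tool_rot: [[0.038, 0.999, 0.001], [0.913, -0.035, -0.407], [-0.407, 0.016, -0.913]]
ft_force: [0.4, -0.6, -0.3]
gripper_width: 0.603
finger_force: 0.0
```

```bash
python3 v.py
```

```text
29.4 [554.   61.9 250. ] 0.60281585810454
6677 -2.484441252364005 [553.38849681 -76.9714232  174.16993792]
stub 130 [-1.3 -0.1  0.5  1.   1.4]
ring 3475 [-0.9  0.2  1.2]
door 5775
[[-93.4  44. ]
 [-67.3 114.9]] [  0.304  -0.953 -78.214  82.111] -72.298904
```

The stub is now within about 0.3 mm of flush, and the flange stands at about 107°. I'll untilt, raise, go round to its outer side and work out the arc.

Request:
send_rows:
  plan:
    - [[0,0,0.04],[0.2,0,0],0.3]
    - [[-0.06,-0.03,0.05],[0.5,0,0],0.0]
    - [[-0.14,-0.08,0.05],[0.8,0,0],0]
    - [[-0.2,-0.12,0.05],[0.8,0,0],0]
    - [[-0.26,-0.144,0.05],[0.8,0,0],0]
    - [[-0.26,-0.144,0.05],[0.8,0,0],0]
    - [[-0.26,-0.144,0.05],[0.8,0,0],0]

```text
t: 30.15
ee_pos: [422.8, -12.7, 274.8]
tool_rot: [[0.045, 0.999, 0.0], [0.999, -0.045, -0.003], [-0.003, 0.0, -1.0]]
ft_force: [0.5, -0.1, -0.2]
gripper_width: 0.002
finger_force: 0.0
```

Run:
```python
from h import *
s=state();e=s['ee_pos'];print(s['t'],e.round(1),s['tool_rot'].round(3).tolist(),s['joint_positions'].round(2))
t=np.radians(-2.3);ex=np.array([np.cos(t),np.sin(t)]);ey=np.array([-np.sin(t),np.cos(t)])
H=np.array([553.6,-77])-62*ex+4*ey
def P(a,r=70,d=17):
    a=np.radians(a);v=r*np.array([np.cos(a),np.sin(a)])+d*np.array([-np.sin(a),np.cos(a)]);return H+v[0]*ex+v[1]*ey
p0=P(107,70,45);print('start',p0.round(1),'shift share',((p0-e[:2])/500).round(3))
for a in (107,97,87,77,67,57,47,37,27,17,8,1,-2): print(a,P(a).round(1),((P(a)-p0)/500).round(3))
```

```text
30.15 [422.8 -12.7 274.8] [[0.045, 0.999, 0.0], [0.999, -0.045, -0.003], [-0.003, 0.0, -1.0]] [ 0.93 -0.15 -0.9   1.84 -0.12  1.39  0.02]
start [430.5 -14.2] shift share [ 0.015 -0.003]
107 [457.6  -7.1] [0.054 0.014]
97 [469.1  -2.1] [0.077 0.024]
87 [481.3   0.8] [0.102 0.03 ]
77 [493.9   1.5] [0.127 0.031]
67 [506.4   0. ] [0.152 0.029]
57 [518.4  -3.6] [0.176 0.021]
47 [529.6  -9.2] [0.198 0.01 ]
37 [539.7 -16.7] [ 0.218 -0.005]
27 [548.3 -25.8] [ 0.236 -0.023]
17 [555.2 -36.3] [ 0.249 -0.044]
8 [559.8 -46.6] [ 0.259 -0.065]
1 [562.2 -55.1] [ 0.263 -0.082]
-2 [562.9 -58.8] [ 0.265 -0.089]
```

Request:
send_rows:
  plan:
    - [[0.013,-0.003,-0.08],[0,0,0],0]
    - [[0.013,-0.003,-0.15],[0,0,0],0]
    - [[0.013,-0.003,-0.2],[0,0,0],0]
    - [[0.013,-0.003,-0.205],[0,0,0],0]

```text
t: 30.55
ee_pos: [429.0, -10.7, 169.3]
tool_rot: [[0.037, 0.999, -0.006], [0.999, -0.037, 0.004], [0.003, -0.006, -1.0]]
ft_force: [0.5, 0.4, -0.1]
gripper_width: -0.001
finger_force: 0.0
```

Request:
send_rows:
  plan:
    - [[0.03,0.005,0],[0,0,0],0]
    - [[0.054,0.014,0],[0,0,0],0]
    - [[0.077,0.024,0],[0,0,0],0]
    - [[0.102,0.03,0],[0,0,0],0]
    - [[0.127,0.031,0],[0,0,0],0]
    - [[0.152,0.029,0],[0,0,0],0]
    - [[0.176,0.021,0],[0,0,0],0]
    - [[0.198,0.01,0],[0,0,0],0]
    - [[0.218,-0.005,0],[0,0,0],0]
    - [[0.236,-0.023,0],[0,0,0],0]
    - [[0.249,-0.044,0],[0,0,0],0]
    - [[0.257,-0.06,0],[0,0,0],0]

```text
t: 31.75
ee_pos: [559.4, -43.0, 172.4]
tool_rot: [[0.039, 0.999, -0.0], [0.999, -0.039, 0.0], [0.0, -0.0, -1.0]]
ft_force: [-0.6, 0.3, -0.7]
gripper_width: -0.005
finger_force: 0.3
```

Now the last centimetre, slowly until it presses.

Request:
send_rows:
  plan:
    - [[0.002,-0.006,0],[0,0,0],0]
    - [[0.003,-0.012,0],[0,0,0],0]
    - [[0.003,-0.018,0],[0,0,0],0]
    - [[0.003,-0.022,0],[0,0,0],0]
    - [[0.003,-0.026,0],[0,0,0],0]
    - [[0.003,-0.026,0],[0,0,0],0]

```text
t: 32.35
ee_pos: [560.3, -54.9, 172.6]
tool_rot: [[0.039, 0.999, 0.0], [0.999, -0.039, -0.0], [-0.0, 0.0, -1.0]]
ft_force: [-0.4, 0.0, 0.3]
gripper_width: -0.002
finger_force: 0.0
```

Request:
send_rows:
  plan:
    - [[0,-0.003,0],[0,0,0],0]
    - [[0,-0.006,0],[0,0,0],0]
    - [[0,-0.009,0],[0,0,0],0]
    - [[0,-0.012,0],[0,0,0],0]
    - [[0,-0.012,0],[0,0,0],0]

```text
t: 32.85
ee_pos: [560.3, -55.7, 172.7]
tool_rot: [[0.034, 0.999, 0.0], [0.999, -0.034, 0.005], [0.005, -0.0, -1.0]]
ft_force: [-1.2, 15.3, 0.4]
gripper_width: 0.002
finger_force: 0.0
```

Request:
send_rows:
  plan:
    - [[0,0.06,0],[0,0,0],0]
    - [[0,0.15,0.04],[0,0,0],0]
    - [[0,0.23,0.1],[-0.4,0,0],0.3]
    - [[0,0.25,0.16],[-0.8,0,0],0.6]
    - [[0,0.25,0.16],[-0.8,0,0],0.6]
    - [[0,0.25,0.16],[-0.8,0,0],0.6]

```text
t: 33.45
ee_pos: [559.4, 70.6, 252.4]
tool_rot: [[0.028, 1.0, 0.004], [0.912, -0.024, -0.409], [-0.409, 0.015, -0.913]]
ft_force: [0.1, -0.0, -0.1]
gripper_width: 0.604
finger_force: 0.0
```

Run:
```python
from f import *
s=state();print(s['t'],s['ee_pos'].round(1),s['ft_force'])
for n in('wrist','scene'):
    c=cam(n);N,t,M=ring(c,np.array([554,-69,175.]),rng=36);print(n,N,round(t,2),M.round(1))
```

```text
33.45 [559.4  70.6 252.4] [ 0.11192853 -0.03938752 -0.05172726]
wrist 7134 -2.46 [555.  -66.7 174.1]
scene 482 -1.86 [555.6 -68.1 176. ]
```

The flange's outer face has the same yaw as the furnace (-2.46° against -2.45°) and lies 10 mm out from the mouth, so it is shut. The robot is clear, so I'm handing in.

```bash
python3 -c "
from cell import *
print(hand_in())"
```

```text
the job is handed in; nothing more can be done
None
```

I loaded the furnace in the order asked (short boat, long boat, plug), with the stub about level with the tube mouth (0.3 mm by camera), swung the flange shut and handed in at about 34 s; I saw both pellets in the short boat but didn't check the long boat's pellets after picking it up.

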